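# Shut the filter drawer and hold its cover plate for fastening

### The arm

A 7-joint arm with a two-finger parallel gripper is mounted at the origin on a cart in front of the work surface, level with it; the furniture and walls round the work are solid. World frame = base frame: x ahead of the robot, y to its left, z up, the work surface at z = 0. Lengths are in m, angles in rad, forces in N, time in s.
With the tool pointing down it reaches from about 0.4 to 0.85 m from the base axis. Payload 10.4 kg.
Tool frame: the origin (TCP) lies on the centre line of the jaws, within the pads' length; the fingertips stand 11 mm ahead of it and the grasp point (between the pads) lies 8 mm behind it (tip_reach is the distance from the TCP to the fingertips, in m); z points along the fingers, y is the line along which they close (so a half turn about z gives the same grasp; the last joint's range is limited). The gripper opens to 85 mm and grips with 20 to 120 N. Pads are 22 mm wide; open, the fingers measure 114 mm over their backs; the gripper's body (76 mm by 85 mm) begins 54 mm behind the grasp point. The pads swing forward as they close: fully open they stand 13 mm farther back than shut.
Start: joints at [-1.318, 0.332, -0.065, 1.46, 0.022, 1.35, -0.088], TCP at [0.17, 0.601, 0.242] pointing down, gripper open.
Joint ranges: [-2.6, 2.6], [-0.5, 2.12], [-1.47, 1.34], [0.16, 2.42], [-1.27, 4.41], [0.06, 2.06], [-2.6, 2.6]. Speed limits (rad/s): [2.22, 2.22, 2.79, 2.79, 3.14, 3.14, 3.14].

### API

Orientations are given as a unit quaternion [x, y, z, w].
In Python, from workcell import get_obs, camera, hand_in, tip_reach gives the robot as it stands. The module is installed in compiled form; this text tells all that it offers.
- The arm moves only by the tool move_arm, never from a script. Its argument "plan" is a list of rows, each an object with "delta_pos": the shift along the tool's x, y, z in a scale on which 1.0 is 0.6 m, a list of three; "turn": the turn, a rotation vector about the tool's x, y, z in a scale on which 1.0 is pi/2 rad, a list of three; "fingers": the closure, from 0 (fully open) to 1 (shut). A call has 1 to 12 rows; each row is the pose to reach, as a shift and turn from the pose commanded when the call began, along the tool's axes at that moment; what a row does not reach only later rows make up. A row lasts 1/8 s, in which the tool goes at most 62.5 mm and 10.7 degrees, less where a joint would pass 70% of its speed; a pose out of reach is approached as far as the arm can. Shift and turn numbers lie between -1 and 1, and a call with a number outside is refused. A call with a gripper value outside its range is refused whole. The fingers move at their own pace and stop on an object; "force" is the grip in N (left out, the last holds). Time passes only in rows, so rows that repeat a pose let the fingers close. It gives the time, the measured TCP pose, the force, the opening and the grip force at its end, in the units of the state.
- get_obs(): the state, without advancing time (a new reading comes with each control period).
- camera(name): name is "scene" or "top"; returns a dict with "color" (420x560x3 uint8, red, green, blue), "range_z" (420x560 float32, m along the optical axis (not along the pixel's ray), 0 where there is no reading), "fx", "fy", "cx", "cy" (pixels), "R" (3x3) and "t" (3): a world point X has camera coordinates R X + t. Camera axes: x right, y down, z forward; pixel columns grow to the right and rows downward; lengths in m; the calibration is good to about 2 mm. A picture is of the moment at which its call begins.
- hand_in(): hands the job in; it is judged then, once.
The state is a dict: "clock": time; "joint_pos": joint angles; "joint_velocities": joint speeds; "tau": joint torques, N m; "position": TCP position; "ee_rot": TCP orientation; "ft_force": force on the tool from outside, world axes, zero at the start; "torque": the same for the moment, N m; "grip_width": opening from 0.0 (shut) to 1.0 (fully open); "grasp_force": force on a finger pad.
Only numpy, scipy, OpenCV 4.12 (cv2) and the standard library are available. Lean on these libraries where they do the work, as an engineer would, in place of code of your own. Each camera call takes 0.05 s, during which the arm holds its last target. There are 200 camera calls.

### The job

Push the open filter drawer of the small grey filter unit fully home until it clicks past its detent, then fetch the loose aluminium cover plate, stand it on the bench squarely in front of the drawer, centred on the unit with its flat face to the unit, and press it in against the two sprung uprights with a steady force of about 10 N (6 to 14 N). Never drive the uprights onto their stops, and leave the tape roll and the timer where they are. A colleague will drive the screws, so finish while still gripping the plate and pressing it: do not let go.

Things in the scene. Friction and masses are not known exactly. Their poses are not given: they have to be found in the camera images.
- unit: small grey bench-top filter unit, fixed. Housing 95 deep (x) x 132 wide (y) x 74 mm high. Origin on the bench (z = 0) under the middle of the housing's front face; +x points from the front into the housing, the front faces -x. The drawer slot is in the middle of the front. A U-shaped aluminium sprung frame (frame) stands before it, open at the top and front between its uprights
- drawer (a joint): filter drawer, how far it stands open in m: 0 = home, up to 0.08; it moves along the unit's x axis. Pushing takes about 1.5 N, and about 5 N over the detent hump, which lies 5 to 11 mm before home; past the hump the detent draws it home and keeps it there
- drawer_front (a point): middle of the outer face of the drawer's plastic front panel (84 mm wide, from z = 11 to 63 mm; point at 37 mm). With the drawer home this face is flush with the housing's front face, and the closed fingers that push it there, from above, stand between the frame's uprights (gap 94 mm)
- frame (a joint): how far the sprung frame is pressed in (m): 0 out, 0.016 on its stops. Two uprights, each 16 mm wide, centred 55 mm either side of the unit's middle, z = 4 to 64 mm, joined by a sill at z = 3 to 9 mm. Unpressed, the frame's front face is at unit x = -26 mm (26 mm in front of the housing's). Springs: force in N = 3 + 1000 x value, so 10 N at 0.007
- cover: loose cover plate, plain aluminium, about 0.32 kg: an upright plate 8 x 126 x 62 mm (x, y, z) on a 6 mm thick foot that reaches back to x = -30 mm, with a grip rib. Origin on its underside, z up. The flat pressing face is its +x face at x = +30 mm; rib and foot are on the other side. In place, its +x axis points along the unit's +x axis
- cover_face (a point): middle of the cover's flat pressing face, 31 mm above its underside
- cover_rib (a point): grip point in the cover's rib, at (-4, 0, 36) mm in the cover's frame. The rib is 20 mm thick along the cover's y, runs from x = -18 to +22 mm and from the foot up to z = 52 mm; grip it across y from above
- tape_roll: bystander: roll of tape lying flat, 68 mm across, 18 mm high, origin under its centre
- timer: bystander: small wind-up timer with a dial on top, 52 x 64 x 44 mm, origin under its centre

How it is judged:
On the way, in this order (a step that is already met when the one before it is completed fails the run):
1. the drawer is fully home, past its detent (value of joint drawer below 0.003 m), for 0.2 s.
2. the cover plate stands in place, held in the fingers, and presses on the sprung uprights with 6 to 14 N (contact force between cover and unit between 6 and 14 N and y of cover_face in the frame of unit between -0.007 and 0.007 m and x of cover_face in the frame of unit above -0.036 m and angle between the x axis of cover and the x axis of unit, either way round below 0.07 rad and angle between cover's own z axis and vertical below 0.08 rad and height (world z) of cover below 0.006 m and value of joint drawer below 0.003 m and contact force between the fingers and cover above 1 N and linear speed of cover below 0.01 m/s), for 0.5 s.
At the end, for the whole second after the job is handed in: Drawer within 3 mm of home; cover standing on the bench (within 6 mm, 0.08 rad), flat face to the unit, centred within 7 mm, square within 0.07 rad, pressing on the sprung frame with 6 to 14 N, at rest and still held in the fingers (all of step 2); the arm keeps its last pose, push and grip.
It fails at once if the sprung frame is driven onto its stops (value of joint frame above 0.0155 m).
It fails at once if the tape roll is moved by more than 20 mm (distance of tape_roll from where it was at the start of the episode above 0.02 m).
It fails at once if the timer is moved by more than 20 mm (distance of timer from where it was at the start of the episode above 0.02 m).
It also fails if it takes over 53 s, if anything falls off the work surface, if the arm or the gripper's body presses on something with over 40 N, if the wrist force passes 120 N, or if a joint passes its speed limit or range.

## Working session

There is one attempt and no reset: what is moved stays moved. The work goes in short steps, Python scripts to look and compute and a tool call to move; the robot and the scene stay as the last step left them, time stands still between calls to the robot, and variables do not carry over. Pictures are saved under pics/ and viewed, at most 10 in all, crops included, and the job is handed in when it is done.

Besides the shell and the picture viewer there is one more tool, called after "Call:" by a JSON object that holds its "api" and its "payload". move_arm: Moves the arm, as the interface text tells. Its arguments: {"type":"object","properties":{"plan":{"type":"array","items":{"type":"object","properties":{"delta_pos":{"type":"array","items":{"type":"number"}},"turn":{"type":"array","items":{"type":"number"}},"fingers":{"type":"number"}}}},"force":{"type":"number"}},"required":["plan"]}

```bash
mkdir -p pics; cat > h.py <<'E'
import numpy as np, cv2
from workcell import get_obs, camera, hand_in, tip_reach
from scipy.spatial.transform import Rotation as Ro
def cloud(c):
    v,u=np.mgrid[0:420,0:560]; z=c["range_z"]
    P=np.stack([(u-c["cx"])/c["fx"]*z,(v-c["cy"])/c["fy"]*z,z],-1)
    W=(P-c["t"])@c["R"]; W[z==0]=np.nan
    return W
E
python3 - <<'E'
from h import *
o=get_obs(); print(o); print(tip_reach)
for n in("scene","top"):
    c=camera(n); np.savez(n+"0.npz",**c); cv2.imwrite(f"pics/{n}0.png",c["color"][...,::-1]); print(n,c["R"],c["t"],c["fx"])
E
```

```text
{'clock': 0.0, 'joint_pos': array([-1.31756975,  0.33289992, -0.06468266,  1.46089643,  0.02158891,
        1.34992076, -0.08848219]), 'joint_velocities': array([ 6.72717879e-04, -3.83575266e-04, -7.37131184e-05,  8.56742147e-05,
       -6.48453454e-04,  3.08887489e-03, -6.38633018e-04]), 'tau': array([-5.72228873e-04, -6.25452733e+01,  4.84745088e-02, -3.91596293e+01,
        1.60555582e-02,  9.93933761e-03,  6.27992267e-05]), 'position': array([0.17012974, 0.60103754, 0.2415198 ]), 'ee_rot': array([ 1.37467059e-01,  9.90506081e-01, -7.11489441e-04, -6.85257837e-05]), 'ft_force': array([-0.72761256, -0.13485728,  0.0584851 ]), 'torque': array([0.00624705, 0.00767628, 0.00210902]), 'grasp_force': 0.0, 'grip_width': 0.9985701866161475}
0.011
scene [[-0.68348496 -0.72984114 -0.01342454]
 [-0.40154409  0.39127084 -0.82805161]
 [ 0.60959876 -0.56057028 -0.56049113]] [0.42540664 0.23531404 0.63332552] 417.0617337695948
top [[-0.00812913 -0.99994502  0.00662362]
 [-0.99461454  0.00740102 -0.10337859]
 [ 0.10332388 -0.00742833 -0.99462003]] [0.10927908 0.52189337 0.84214312] 393.02318587799317
```

View pics/scene0.png

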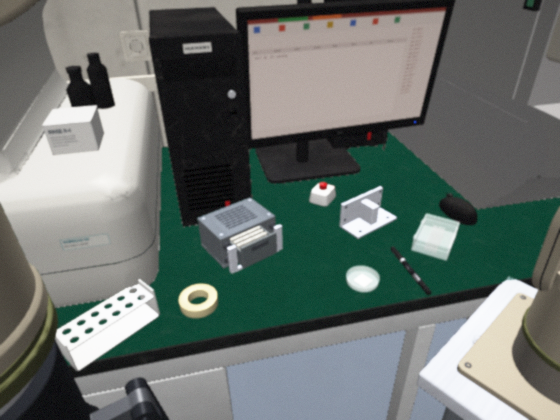

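View pics/top0.png

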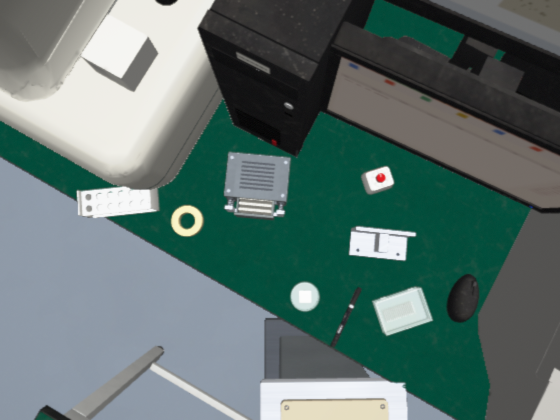

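Both views show the unit at top-view pixel (257,178) with its drawer open towards the robot. The cover is at (380,243) with its plate edge on the far side, the timer at (378,180) and the tape at (187,221). Next I measure them.

```bash
python3 - <<'E'
from h import *
c=dict(np.load("top0.npz")); W=cloud(c); z=W[...,2]
def reg(name,r0,r1,c0,c1,lo,hi):
    m=np.zeros(z.shape,bool); m[r0:r1,c0:c1]=True
    m&=(z>lo)&(z<hi); 
    n,l,s,_=cv2.connectedComponentsWithStats(m.astype(np.uint8)); 
    k=1+np.argmax(s[1:,4]); p=W[l==k]
    (cx,cy),(w,h),a=cv2.minAreaRect(p[:,:2].astype(np.float32)*1000)
    print(name,len(p),"ctr",round(cx,1),round(cy,1),"size",round(w,1),round(h,1),"ang",round(a,2),"z",np.median(p[:,2]).round(4))
reg("unit top",140,230,215,300,.069,.085)
reg("drawer/frame",195,225,215,300,.045,.069)
reg("cover plate",215,270,340,425,.055,.07)
reg("cover rib",215,270,340,425,.042,.055)
reg("cover foot",215,270,340,425,.003,.012)
reg("cover all",215,270,340,425,.003,.07)
reg("tape",195,245,165,210,.008,.03)
reg("timer",160,200,355,400,.03,.07)
print("bench z",np.nanmedian(z[270:285,200:260]), np.nanmedian(z[200:230,310:340]))
a=cv2.resize(c["color"][130:260,215:430,::-1],None,fx=3.7,fy=3.7,interpolation=cv2.INTER_CUBIC); cv2.imwrite("pics/crop0.png",a)
for u in range(222,292,4):print(u,[int(round(x*1000)) if x==x else None for x in z[196:222:2,u]])
E
```

```text
unit top 2785 ctr 590.1 160.4 size 132.0 95.5 ang 84.31 z 0.0748
drawer/frame 330 ctr 525.4 166.0 size 82.4 39.5 ang 84.21 z 0.0524
cover plate 241 ctr 472.3 -109.6 size 124.9 10.3 ang 83.07 z 0.0625
cover rib 184 ctr 449.2 -110.5 size 27.2 40.5 ang 82.36 z 0.0523
cover foot 1083 ctr 441.5 -104.6 size 132.0 63.9 ang 80.08 z 0.0069
cover all 1665 ctr 450.6 -116.3 size 151.0 72.8 ang 86.13 z 0.008
tape 547 ctr 502.7 320.5 size 67.7 65.0 ang 89.3 z 0.0186
timer 357 ctr 591.6 -108.3 size 42.5 54.4 ang 16.99 z 0.032
bench z 0.0005709947241457714 0.0007650395836349571
222 [1, -2, -1, -1, 1, 0, 1, -1, 0, 1, 4, 1, 1]
226 [75, 58, 2, 1, 2, 66, 67, 36, 1, 2, 0, 1, 2]
230 [73, 63, 57, 58, 50, 64, 69, 51, 0, -1, -2, 2, 1]
234 [73, 51, 24, 0, 3, 3, 0, 20, 7, 64, -1, 2, 0]
238 [74, 50, 46, 44, 38, 35, 51, 46, 21, 64, 35, 0, -2]
242 [77, 53, 38, 51, 54, 34, 50, 50, 32, 61, 45, 3, 0]
246 [73, 71, 39, 20, 52, 37, 53, 53, 33, 62, 55, 1, 2]
250 [74, 72, 44, 26, 51, 40, 20, 51, 40, None, 62, 1, 2]
254 [75, 76, 47, 32, 54, 43, 28, 49, 43, 61, 63, 20, 0]
258 [76, 75, 48, 33, 52, 48, 29, 50, 46, 61, 63, 30, 1]
262 [74, 74, 54, 35, 52, 51, 32, 52, 50, 30, 64, 52, 2]
266 [75, 74, 52, 39, 53, 51, 38, 49, 53, 29, 64, 51, 0]
270 [72, 75, 74, 41, 25, 50, 39, 44, 52, 35, 61, 60, -1]
274 [75, 73, 75, 12, 8, 4, 1, 0, 0, 11, 0, 0, 0]
278 [77, 74, 77, 61, 58, 53, 0, 64, 64, 55, 6, 3, 1]
282 [75, 74, 76, 59, 59, 59, 55, 0, 64, 60, 15, 1, 0]
286 [75, 73, 0, 2, 1, -2, 1, 0, 2, 0, 1, 2, 0]
290 [1, 0, -2, 1, 2, 2, -2, 3, 0, None, 4, -1, 0]
```

View pics/crop0.png

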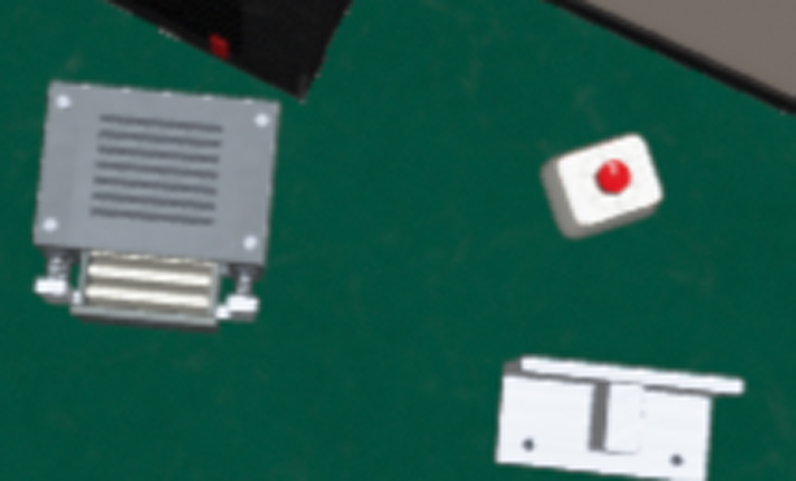

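The crop shows the uprights at crop pixels (50,287) and (245,303), with the drawer front edge just ahead of them. The cover's rib top is at (625,418). Next I refine the frames and compute the first move.

```bash
cat >> h.py <<'E'
def goal(x,y,z,yaw_deg):
    """tool down, tool y axis at yaw_deg+90 in world (tool -x along yaw_deg); prints delta_pos, turn from the present pose"""
    o=get_obs(); R0=Ro.from_quat(o["ee_rot"]); a=np.radians(yaw_deg)
    X=-np.array([np.cos(a),np.sin(a),0]); Z=np.array([0,0,-1.]); R1=np.stack([X,np.cross(Z,X),Z],1)
    print("delta",R0.inv().apply(np.array([x,y,z])-o["position"]).round(4),"turn",(R0.inv()*Ro.from_matrix(R1)).as_rotvec().round(4))
U0=np.array([.5428,.1651]); UY=-5.69
def u2w(x,y,o=U0,yaw=UY):
    a=np.radians(yaw); return o+[x*np.cos(a)-y*np.sin(a),x*np.sin(a)+y*np.cos(a)]
E
python3 - <<'E'
from h import *
c=dict(np.load("top0.npz")); W=cloud(c); z=W[...,2]
a=np.radians(UY); M=np.array([[np.cos(a),np.sin(a)],[-np.sin(a),np.cos(a)]])
Pu=(W[...,:2]-U0)@M.T*1000
m=np.zeros(z.shape,bool); m[190:230,215:300]=1
d=m&(z>.055)&(z<.068)&(abs(Pu[...,1])<35); print("drawer panel x pct",np.percentile(Pu[d][:,0],[2,10,50,90]))
for s in(1,-1):
    d=m&(z>.058)&(z<.068)&(s*Pu[...,1]>47)&(Pu[...,0]<-12); print("upright",s,d.sum(),Pu[d].mean(0),np.ptp(Pu[d],axis=0))
# unit sides from top
d=m&0|((z>.069)&(z<.082)); d[:140]=0;d[230:]=0;d[:,:215]=0;d[:,300:]=0
print("unit top x,y pct",np.percentile(Pu[d],[1,50,99],axis=0))
# cover: plate top line fit
m=np.zeros(z.shape,bool); m[215:270,340:425]=1
d=m&(z>.056)&(z<.069); p=W[d][:,:2].astype(np.float32)
vx,vy,x0,y0=cv2.fitLine(p,cv2.DIST_HUBER,0,.001,.001).ravel(); print("plate dir deg",np.degrees(np.arctan2(vy,vx)),x0,y0)
d=m&(z>.049)&(z<.0555); p=W[d][:,:2]; 
for cy in [83,84,85]:
    q=np.radians(cy-90); N=np.array([[np.cos(q),np.sin(q)],[-np.sin(q),np.cos(q)]]); pp=(p-[x0,y0])@N.T*1000
    print(cy,np.percentile(pp,[3,25,50,75,97],axis=0).round(1).tolist())
g=u2w(-.10,0); print(g); goal(*g,.20,UY)
E
```

```text
drawer panel x pct [-36.55860373 -36.16747058 -33.7090254  -30.82221069]
upright 1 32 [-21.52002404  54.89178252] [13.9088464  15.19923369]
upright -1 37 [-21.40593206 -55.14934543] [11.1945833  15.50383789]
unit top x,y pct [[[[ 187.58129173  330.27586178]
   [ 187.16205175  328.25030216]
   [ 189.79573309  330.32830047]
   ...
   [ 119.90864946 -270.58262665]
   [ 120.04008792 -271.44921912]
   [ 119.01027755 -271.23740772]]

  [[ 187.58129173  330.27586178]
   [ 187.16205175  328.25030216]
   [ 189.79573309  330.32830047]
   ...
   [ 119.90864946 -270.58262665]
   [ 120.04008792 -271.44921912]
   [ 119.01027755 -271.23740772]]

  [[ 187.58129173  330.27586178]
   [ 187.16205175  328.25030216]
   [ 189.79573309  330.32830047]
   ...
   [ 119.90864946 -270.58262665]
   [ 120.04008792 -271.44921912]
   [ 119.01027755 -271.23740772]]

  ...

  [[ 187.58129173  330.27586178]
   [ 187.16205175  328.25030216]
   [ 189.79573309  330.32830047]
   ...
   [ 119.90864946 -270.58262665]
   [ 120.04008792 -271.44921912]
   [ 119.01027755 -271.23740772]]

  [[ 187.58129173  330.27586178]
   [ 18
[... 2557 characters left out ...]
47]
   ...
   [ 119.90864946 -270.58262665]
   [ 120.04008792 -271.44921912]
   [ 119.01027755 -271.23740772]]

  [[ 187.58129173  330.27586178]
   [ 187.16205175  328.25030216]
   [ 189.79573309  330.32830047]
   ...
   [ 119.90864946 -270.58262665]
   [ 120.04008792 -271.44921912]
   [ 119.01027755 -271.23740772]]]]
plate dir deg 83.38469 0.47559428 -0.0852021
83 [[-42.2, -37.2], [-32.7, -30.2], [-22.0, -24.8], [-11.1, -19.4], [-3.1, -14.9]]
84 [[-42.5, -37.1], [-33.1, -29.9], [-22.5, -24.4], [-11.6, -19.0], [-3.7, -14.4]]
85 [[-42.7, -37.0], [-33.5, -29.7], [-22.9, -23.9], [-12.1, -18.4], [-4.0, -14.0]]
[0.44329271 0.17501461]
delta [-0.3789 -0.3355  0.0421] turn [-0.0013 -0.     -0.1765]
```

The rows are not in the units I measure in: shifts go in shares of 0.6 m and turns go in shares of pi/2 rad. I convert before sending: -0.379 m / 0.6 = -0.6317, -0.3355 m / 0.6 = -0.5592, -0.1765 rad / 1.5708 = -0.1124.

Call:
{"api": "move_arm", "payload": {"plan": [{"delta_pos": [-0.1, -0.0883, 0], "turn": [0, 0, -0.0191], "fingers": 1}, {"delta_pos": [-0.1833, -0.1617, 0], "turn": [0, 0, -0.0382], "fingers": 1}, {"delta_pos": [-0.2583, -0.2283, 0], "turn": [0, 0, -0.0573], "fingers": 1}, {"delta_pos": [-0.3333, -0.295, 0], "turn": [0, 0, -0.07], "fingers": 1}, {"delta_pos": [-0.4083, -0.3617, 0.0167], "turn": [0, 0, -0.0828], "fingers": 1}, {"delta_pos": [-0.4833, -0.4283, 0.0333], "turn": [0, 0, -0.0955], "fingers": 1}, {"delta_pos": [-0.5583, -0.495, 0.05], "turn": [0, 0, -0.1124], "fingers": 1}, {"delta_pos": [-0.6317, -0.5592, 0.07], "turn": [0, 0, -0.1124], "fingers": 1}, {"delta_pos": [-0.6317, -0.5592, 0.07], "turn": [0, 0, -0.1124], "fingers": 1}, {"delta_pos": [-0.6317, -0.5592, 0.07], "turn": [0, 0, -0.1124], "fingers": 1}]}}

```text
clock: 1.35
position: [0.4434, 0.1752, 0.2]
ee_rot: [0.05, 0.999, -0.0, -0.0]
ft_force: [0.1, 0.9, -0.0]
grip_width: 0.0
grasp_force: 0.0
```

```bash
python3 - <<'E'
from h import *
o=get_obs();print(o["position"],o["joint_pos"].round(2),o["clock"]); goal(*u2w(-.085,0),.048,UY);goal(*u2w(-.055,0),.048,UY)
E
```

```text
[0.44337124 0.17521753 0.20004517] [-0.78  0.02  0.31  1.91 -0.01  1.21  1.01] 1.35
delta [-0.015  -0.0002  0.152 ] turn [-0.0002 -0.0007 -0.0012]
delta [-4.50e-02 -1.00e-04  1.52e-01] turn [-0.0002 -0.0007 -0.0012]
```

To row units: 0.152 m / 0.6 = 0.2533, 0.055 m / 0.6 = 0.0917.

Call:
{"api": "move_arm", "payload": {"plan": [{"delta_pos": [-0.025, 0, 0.0917], "turn": [0, 0, 0], "fingers": 1}, {"delta_pos": [-0.025, 0, 0.1833], "turn": [0, 0, 0], "fingers": 1}, {"delta_pos": [-0.025, 0, 0.2533], "turn": [0, 0, 0], "fingers": 1}, {"delta_pos": [-0.025, 0, 0.2533], "turn": [0, 0, 0], "fingers": 1}, {"delta_pos": [-0.05, 0, 0.2533], "turn": [0, 0, 0], "fingers": 1}, {"delta_pos": [-0.075, 0, 0.2533], "turn": [0, 0, 0], "fingers": 1}, {"delta_pos": [-0.0867, 0, 0.2533], "turn": [0, 0, 0], "fingers": 1}, {"delta_pos": [-0.095, 0, 0.2533], "turn": [0, 0, 0], "fingers": 1}, {"delta_pos": [-0.1033, 0, 0.2533], "turn": [0, 0, 0], "fingers": 1}, {"delta_pos": [-0.11, 0, 0.2533], "turn": [0, 0, 0], "fingers": 1}, {"delta_pos": [-0.1167, 0, 0.2533], "turn": [0, 0, 0], "fingers": 1}]}}

```text
clock: 2.72
position: [0.5132, 0.1685, 0.0483]
ee_rot: [0.05, 0.999, 0.0, -0.0]
ft_force: [-2.1, 0.0, 2.2]
grip_width: 0.002
grasp_force: 0.8
```

To row units: -0.01 m / 0.6 = -0.0167, -0.007 m / 0.6 = -0.0117.

Call:
{"api": "move_arm", "payload": {"plan": [{"delta_pos": [-0.0067, 0, 0], "turn": [0, 0, 0], "fingers": 1}, {"delta_pos": [-0.0117, 0, 0], "turn": [0, 0, 0], "fingers": 1}, {"delta_pos": [-0.0167, 0, 0], "turn": [0, 0, 0], "fingers": 1}]}}

```text
clock: 3.1
position: [0.5232, 0.1674, 0.0483]
ee_rot: [0.05, 0.999, 0.0, -0.0]
ft_force: [-3.5, 0.0, 2.1]
grip_width: 0.002
grasp_force: 2.1
```

To row units: -0.004 m / 0.6 = -0.0067, -0.002 m / 0.6 = -0.0033.

Call:
{"api": "move_arm", "payload": {"plan": [{"delta_pos": [-0.0033, 0, 0], "turn": [0, 0, 0], "fingers": 1}, {"delta_pos": [-0.0067, 0, 0], "turn": [0, 0, 0], "fingers": 1}]}}

```text
clock: 3.35
position: [0.5258, 0.1672, 0.0481]
ee_rot: [0.049, 0.999, -0.0, -0.002]
ft_force: [-9.2, -0.5, 6.2]
grip_width: 0.0
grasp_force: 4.4
```

To row units: -0.003 m / 0.6 = -0.005, -0.002 m / 0.6 = -0.0033.

Call:
{"api": "move_arm", "payload": {"plan": [{"delta_pos": [-0.0033, 0, 0], "turn": [0, 0, 0], "fingers": 1}, {"delta_pos": [-0.005, 0, 0], "turn": [0, 0, 0], "fingers": 1}]}}

```text
clock: 3.6
position: [0.5296, 0.1668, 0.0482]
ee_rot: [0.05, 0.999, -0.0, -0.001]
ft_force: [-4.0, -0.3, 3.1]
grip_width: -0.001
grasp_force: 2.0
```

To row units: -0.002 m / 0.6 = -0.0033, -0.001 m / 0.6 = -0.0017.

Call:
{"api": "move_arm", "payload": {"plan": [{"delta_pos": [-0.0017, 0, 0], "turn": [0, 0, 0], "fingers": 1}, {"delta_pos": [-0.0033, 0, 0], "turn": [0, 0, 0], "fingers": 1}]}}

```text
clock: 3.85
position: [0.5321, 0.1666, 0.0482]
ee_rot: [0.05, 0.999, 0.0, -0.0]
ft_force: [-1.7, 0.7, -0.9]
grip_width: -0.001
grasp_force: 1.0
```

```bash
python3 - <<'E'
from h import *
c=camera("top"); W=cloud(c); z=W[...,2]
a=np.radians(UY); M=np.array([[np.cos(a),np.sin(a)],[-np.sin(a),np.cos(a)]]); Pu=(W[...,:2]-U0)@M.T*1000
cv2.imwrite("pics/t1.png",cv2.resize(c["color"][150:260,200:310,::-1],None,fx=5,fy=5))
s=camera("scene"); cv2.imwrite("pics/s1.png",cv2.resize(s["color"][180:290,180:310,::-1],None,fx=5,fy=5,interpolation=cv2.INTER_CUBIC))
E
```

```text
(no output)
```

View pics/s1.png

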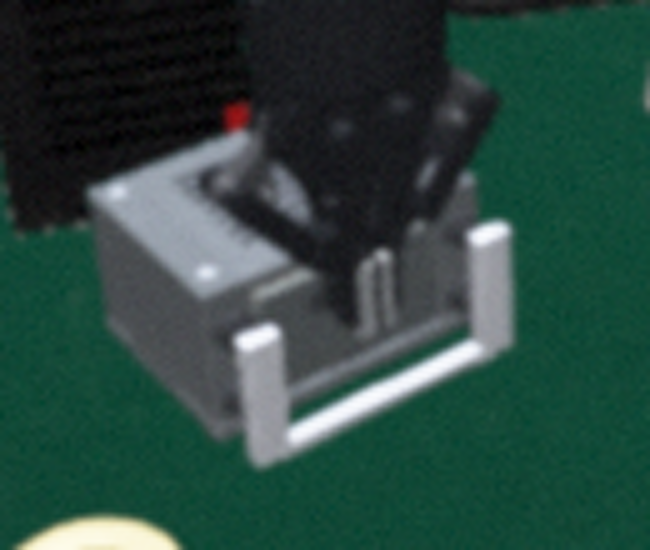

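The scene crop shows the closed fingers at crop pixel (370,290) between the uprights, with the drawer almost flush. I push on slightly until the stop is felt.

To row units: -0.002 m / 0.6 = -0.0033, -0.001 m / 0.6 = -0.0017.

Call:
{"api": "move_arm", "payload": {"plan": [{"delta_pos": [-0.0017, 0, 0], "turn": [0, 0, 0], "fingers": 1}, {"delta_pos": [-0.0033, 0, 0], "turn": [0, 0, 0], "fingers": 1}]}}

```text
clock: 4.2
position: [0.5335, 0.1664, 0.0483]
ee_rot: [0.05, 0.999, -0.0, -0.001]
ft_force: [-8.6, 0.2, 5.6]
grip_width: -0.0
grasp_force: 4.3
```

To row units: -0.002 m / 0.6 = -0.0033, -0.001 m / 0.6 = -0.0017.

Call:
{"api": "move_arm", "payload": {"plan": [{"delta_pos": [-0.0017, 0, 0], "turn": [0, 0, 0], "fingers": 1}, {"delta_pos": [-0.0033, 0, 0], "turn": [0, 0, 0], "fingers": 1}]}}

```text
clock: 4.45
position: [0.5335, 0.1664, 0.0482]
ee_rot: [0.049, 0.999, -0.0, -0.003]
ft_force: [-19.7, -0.6, 16.1]
grip_width: -0.002
grasp_force: 10.1
```

To row units: -0.13 m / 0.6 = -0.2167, -0.09 m / 0.6 = -0.15.

Call:
{"api": "move_arm", "payload": {"plan": [{"delta_pos": [0, 0, 0], "turn": [0, 0, 0], "fingers": 1}, {"delta_pos": [0.0417, 0, 0], "turn": [0, 0, 0], "fingers": 1}, {"delta_pos": [0.0583, 0, -0.0667], "turn": [0, 0, 0], "fingers": 1}, {"delta_pos": [0.0583, 0, -0.15], "turn": [0, 0, 0], "fingers": 1}, {"delta_pos": [0.0583, 0, -0.2167], "turn": [0, 0, 0], "fingers": 0.8}, {"delta_pos": [0.0583, 0, -0.2167], "turn": [0, 0, 0], "fingers": 0}, {"delta_pos": [0.0583, 0, -0.2167], "turn": [0, 0, 0], "fingers": 0}]}}

```text
clock: 5.32
position: [0.5012, 0.1695, 0.1778]
ee_rot: [0.05, 0.999, 0.0, 0.0]
ft_force: [1.1, 0.4, -0.4]
grip_width: 0.618
grasp_force: 0.0
```

```bash
python3 - <<'E'
from h import *
o=get_obs();print(o["position"]); goal(.4435,-.1063,.15,-6.6)
c=camera("top"); W=cloud(c); z=W[...,2]
a=np.radians(UY); M=np.array([[np.cos(a),np.sin(a)],[-np.sin(a),np.cos(a)]]); Pu=(W[...,:2]-U0)@M.T*1000
m=np.zeros(z.shape,bool); m[190:230,215:300]=1
d=m&(z>.03)&(z<.068)&(abs(Pu[...,1])<38); print("drawer points now",d.sum(),np.percentile(Pu[d][:,0],[2,50,98]) if d.sum() else "")
s=camera("scene"); cv2.imwrite("pics/s2.png",cv2.resize(s["color"][180:290,180:310,::-1],None,fx=5,fy=5,interpolation=cv2.INTER_CUBIC))
E
```

```text
[0.50118996 0.16951241 0.17783214]
delta [ 0.03   -0.2802  0.0278] turn [0.0001 0.0001 0.0158]
drawer points now 0
```

View pics/s2.png

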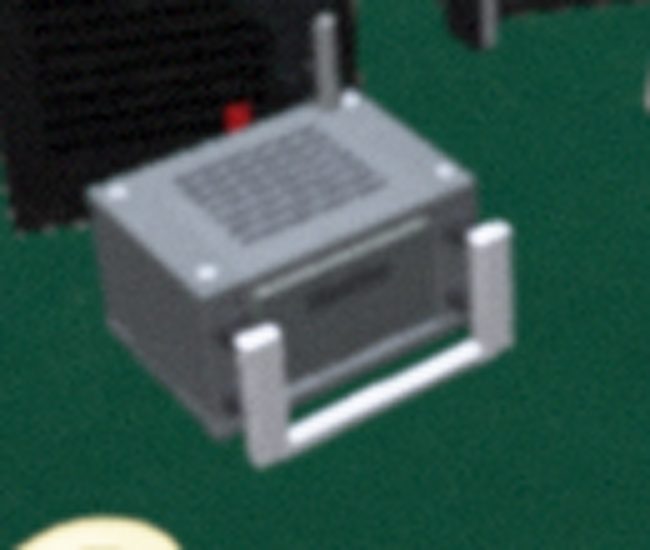

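The drawer front, at crop pixel (350,290), is flush with the housing, so it is home. Next I go over the cover and descend onto the rib.

To row units: -0.28 m / 0.6 = -0.4667, 0.03 m / 0.6 = 0.05, 0.016 rad / 1.5708 = 0.0102.

Call:
{"api": "move_arm", "payload": {"plan": [{"delta_pos": [0.0083, -0.0917, 0], "turn": [0, 0, 0.0032], "fingers": 0}, {"delta_pos": [0.0167, -0.1833, 0], "turn": [0, 0, 0.0064], "fingers": 0}, {"delta_pos": [0.0333, -0.275, 0], "turn": [0, 0, 0.0102], "fingers": 0}, {"delta_pos": [0.0417, -0.3667, 0.0167], "turn": [0, 0, 0.0102], "fingers": 0}, {"delta_pos": [0.05, -0.45, 0.0333], "turn": [0, 0, 0.0102], "fingers": 0}, {"delta_pos": [0.05, -0.4667, 0.0833], "turn": [0, 0, 0.0102], "fingers": 0}, {"delta_pos": [0.05, -0.4667, 0.15], "turn": [0, 0, 0.0102], "fingers": 0}, {"delta_pos": [0.05, -0.4667, 0.2], "turn": [0, 0, 0.0102], "fingers": 0}, {"delta_pos": [0.05, -0.4667, 0.2333], "turn": [0, 0, 0.0102], "fingers": 0}, {"delta_pos": [0.05, -0.4667, 0.25], "turn": [0, 0, 0.0102], "fingers": 0}, {"delta_pos": [0.05, -0.4667, 0.25], "turn": [0, 0, 0.0102], "fingers": 0}]}}

```text
clock: 6.8
position: [0.4431, -0.1061, 0.0277]
ee_rot: [0.058, 0.998, -0.0, -0.001]
ft_force: [0.7, -0.2, 0.4]
grip_width: 0.995
grasp_force: 0.0
```

Call:
{"api": "move_arm", "payload": {"plan": [{"delta_pos": [0, 0, 0], "turn": [0, 0, 0], "fingers": 1}, {"delta_pos": [0, 0, 0], "turn": [0, 0, 0], "fingers": 1}, {"delta_pos": [0, 0, 0], "turn": [0, 0, 0], "fingers": 1}, {"delta_pos": [0, 0, 0], "turn": [0, 0, 0], "fingers": 1}, {"delta_pos": [0, 0, 0], "turn": [0, 0, 0], "fingers": 1}, {"delta_pos": [0, 0, 0], "turn": [0, 0, 0], "fingers": 1}], "force": 60}}

```text
clock: 7.55
position: [0.444, -0.1061, 0.0288]
ee_rot: [0.058, 0.998, 0.0, 0.0]
ft_force: [-1.4, -0.4, 5.0]
grip_width: 0.227
grasp_force: 59.6
```

To row units: -0.08 m / 0.6 = -0.1333, -0.04 m / 0.6 = -0.0667.

Call:
{"api": "move_arm", "payload": {"plan": [{"delta_pos": [0, 0, -0.0167], "turn": [0, 0, 0], "fingers": 1}, {"delta_pos": [0, 0, -0.0667], "turn": [0, 0, 0], "fingers": 1}, {"delta_pos": [0, 0, -0.1333], "turn": [0, 0, 0], "fingers": 1}, {"delta_pos": [0, 0, -0.1333], "turn": [0, 0, 0], "fingers": 1}, {"delta_pos": [0, 0, -0.1333], "turn": [0, 0, 0], "fingers": 1}]}}

```text
clock: 8.18
position: [0.443, -0.1057, 0.1077]
ee_rot: [0.057, 0.998, 0.0, -0.0]
ft_force: [0.2, 0.6, -4.5]
grip_width: 0.224
grasp_force: 59.4
```

```bash
python3 - <<'E'
from h import *
o=get_obs();print(o["position"],o["joint_pos"].round(2),"tool yaw",np.degrees(Ro.from_quat(o["ee_rot"]).as_matrix()[:2,0]*-1))
print(u2w(-.12,0)); goal(*u2w(-.12,0),.108,UY)
s=camera("scene"); cv2.imwrite("pics/s3.png",cv2.resize(s["color"][130:290,300:460,::-1],None,fx=3.5,fy=3.5,interpolation=cv2.INTER_CUBIC))
c=camera("top"); np.savez("top3.npz",**c)
W=cloud(c); z=W[...,2]; m=np.zeros(z.shape,bool); m[190:290,320:445]=1
E
```

```text
[ 0.44296862 -0.10573851  0.10768969] [-0.45  0.08  0.62  2.08 -0.06  1.    1.65] tool yaw [56.91690874 -6.57792339]
[0.42339125 0.17699753]
delta [ 5.190e-02  2.786e-01 -2.000e-04] turn [ 0.0004 -0.0009 -0.0158]
```

View pics/s3.png

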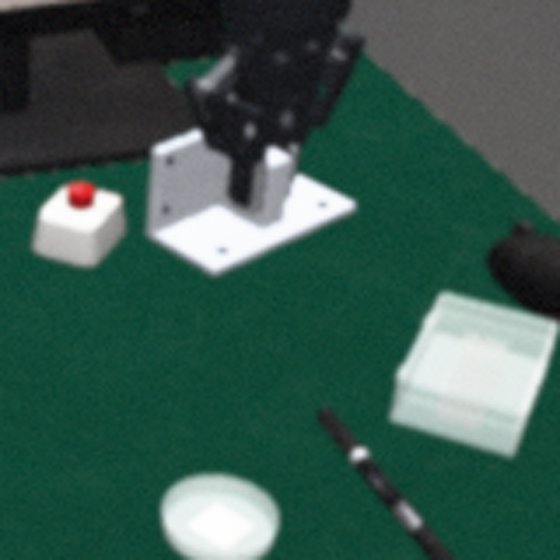

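The scene crop shows the cover lifted level in the fingers at crop pixel (265,180), with the timer untouched at (80,225). I carry it to the front of the unit.

To row units: 0.2785 m / 0.6 = 0.4642, 0.255 m / 0.6 = 0.425, -0.016 rad / 1.5708 = -0.0102.

Call:
{"api": "move_arm", "payload": {"plan": [{"delta_pos": [0.0167, 0.075, 0], "turn": [0, 0, 0], "fingers": 1}, {"delta_pos": [0.0333, 0.1667, 0], "turn": [0, 0, -0.0032], "fingers": 1}, {"delta_pos": [0.05, 0.2583, 0], "turn": [0, 0, -0.0064], "fingers": 1}, {"delta_pos": [0.0667, 0.35, 0], "turn": [0, 0, -0.0102], "fingers": 1}, {"delta_pos": [0.0833, 0.425, 0], "turn": [0, 0, -0.0102], "fingers": 1}, {"delta_pos": [0.0867, 0.4642, 0], "turn": [0, 0, -0.0102], "fingers": 1}, {"delta_pos": [0.0867, 0.4642, 0.0333], "turn": [0, 0, -0.0102], "fingers": 1}, {"delta_pos": [0.0867, 0.4642, 0.0833], "turn": [0, 0, -0.0102], "fingers": 1}, {"delta_pos": [0.0867, 0.4642, 0.1133], "turn": [0, 0, -0.0102], "fingers": 1}, {"delta_pos": [0.0867, 0.4642, 0.1233], "turn": [0, 0, -0.0102], "fingers": 1}, {"delta_pos": [0.0867, 0.4642, 0.1283], "turn": [0, 0, -0.0102], "fingers": 1}, {"delta_pos": [0.0867, 0.4642, 0.1283], "turn": [0, 0, -0.0102], "fingers": 1}]}}

```text
clock: 9.78
position: [0.4242, 0.1767, 0.0316]
ee_rot: [0.05, 0.999, 0.0, 0.0]
ft_force: [1.0, -0.1, -3.7]
grip_width: 0.228
grasp_force: 59.6
```

```bash
python3 - <<'E'
from h import *
o=get_obs();print(o["position"],o["ft_force"],o["ee_rot"].round(4)); goal(*u2w(-.07,0),.0290,UY)
c=camera("top"); W=cloud(c); z=W[...,2]
a=np.radians(UY); M=np.array([[np.cos(a),np.sin(a)],[-np.sin(a),np.cos(a)]]); Pu=(W[...,:2]-U0)@M.T*1000
m=np.zeros(z.shape,bool); m[190:290,200:310]=1
d=m&(z>.054)&(z<.072)&(abs(Pu[...,1])<75)&(Pu[...,0]<-60)&(Pu[...,0]>-110)
p=Pu[d]; print(d.sum(),np.percentile(p,[2,50,98],axis=0))
print(cv2.fitLine(p.astype(np.float32),cv2.DIST_HUBER,0,.01,.01).ravel())
cv2.imwrite("pics/t4.png",cv2.resize(c["color"][140:280,190:330,::-1],None,fx=4,fy=4,interpolation=cv2.INTER_CUBIC))
E
```

```text
[0.42420145 0.1766762  0.03155656] [ 1.0407159  -0.13301888 -3.72975936] [4.970e-02 9.988e-01 1.000e-04 1.000e-04]
delta [-0.0492  0.0002  0.0026] turn [ 0.0003  0.0002 -0.0001]
58 [[-93.82132734 -62.41165472]
 [-89.7943318  -48.6083605 ]
 [-85.93056434 -34.78857995]]
[ 2.4668889e-02  9.9969566e-01 -8.9850182e+01 -4.8447655e+01]
```

View pics/t4.png

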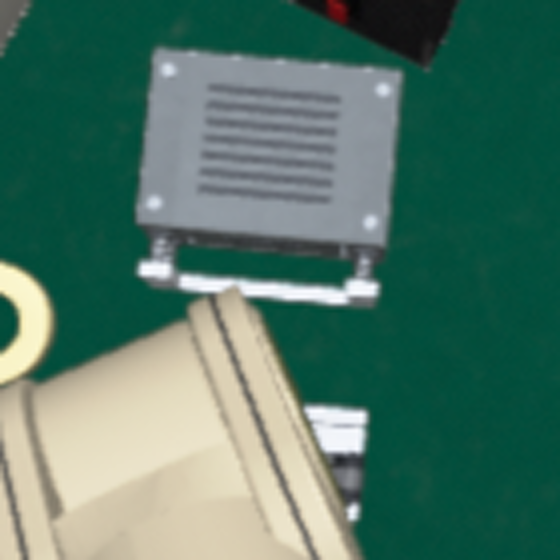

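The top view shows the cover's right end at crop pixel (345,415), in line with the unit. That puts its y end at about -62 mm, so it is centred. I set it down and advance.

To row units: -0.049 m / 0.6 = -0.0817, -0.04 m / 0.6 = -0.0667.

Call:
{"api": "move_arm", "payload": {"plan": [{"delta_pos": [-0.0167, 0, 0.0017], "turn": [0, 0, 0], "fingers": 1}, {"delta_pos": [-0.0417, 0, 0.0033], "turn": [0, 0, 0], "fingers": 1}, {"delta_pos": [-0.0667, 0, 0.0042], "turn": [0, 0, 0], "fingers": 1}, {"delta_pos": [-0.0817, 0, 0.0042], "turn": [0, 0, 0], "fingers": 1}, {"delta_pos": [-0.0817, 0, 0.0042], "turn": [0, 0, 0], "fingers": 1}, {"delta_pos": [-0.0817, 0, 0.0042], "turn": [0, 0, 0], "fingers": 1}]}}

```text
clock: 10.58
position: [0.4727, 0.1718, 0.0288]
ee_rot: [0.05, 0.999, 0.0, 0.0]
ft_force: [0.7, -0.5, -2.8]
grip_width: 0.23
grasp_force: 59.9
```

To row units: -0.01 m / 0.6 = -0.0167, -0.008 m / 0.6 = -0.0133.

Call:
{"api": "move_arm", "payload": {"plan": [{"delta_pos": [-0.005, 0, 0], "turn": [0, 0, 0], "fingers": 1}, {"delta_pos": [-0.01, 0, 0], "turn": [0, 0, 0], "fingers": 1}, {"delta_pos": [-0.0133, 0, 0], "turn": [0, 0, 0], "fingers": 1}, {"delta_pos": [-0.0167, 0, 0], "turn": [0, 0, 0], "fingers": 1}, {"delta_pos": [-0.0167, 0, 0], "turn": [0, 0, 0], "fingers": 1}]}}

```text
clock: 11.2
position: [0.483, 0.1708, 0.0288]
ee_rot: [0.05, 0.999, 0.0, 0.0]
ft_force: [-0.1, 0.1, -3.0]
grip_width: 0.226
grasp_force: 60.0
```

To row units: -0.003 m / 0.6 = -0.005, -0.002 m / 0.6 = -0.0033.

Call:
{"api": "move_arm", "payload": {"plan": [{"delta_pos": [-0.0033, 0, 0], "turn": [0, 0, 0], "fingers": 1}, {"delta_pos": [-0.005, 0, 0], "turn": [0, 0, 0], "fingers": 1}, {"delta_pos": [-0.005, 0, 0], "turn": [0, 0, 0], "fingers": 1}]}}

```text
clock: 11.58
position: [0.4845, 0.1707, 0.0288]
ee_rot: [0.049, 0.999, -0.0, -0.001]
ft_force: [-10.2, -0.7, 7.5]
grip_width: 0.222
grasp_force: 61.6
```

To row units: -0.001 m / 0.6 = -0.0017.

Call:
{"api": "move_arm", "payload": {"plan": [{"delta_pos": [0, 0, -0.0017], "turn": [0, 0, 0], "fingers": 1}, {"delta_pos": [0, 0, -0.0017], "turn": [0, 0, 0], "fingers": 1}, {"delta_pos": [0, 0, -0.0017], "turn": [0, 0, 0], "fingers": 1}]}}

```text
clock: 11.95
position: [0.4851, 0.1704, 0.0293]
ee_rot: [0.05, 0.999, -0.0, -0.001]
ft_force: [-4.5, 2.0, -5.6]
grip_width: 0.222
grasp_force: 59.5
```

To row units: -0.002 m / 0.6 = -0.0033, -0.0015 m / 0.6 = -0.0025.

Call:
{"api": "move_arm", "payload": {"plan": [{"delta_pos": [-0.0025, 0, -0.0008], "turn": [0, 0, 0], "fingers": 1}, {"delta_pos": [-0.0033, 0, -0.0008], "turn": [0, 0, 0], "fingers": 1}, {"delta_pos": [-0.0033, 0, -0.0008], "turn": [0, 0, 0], "fingers": 1}]}}

```text
clock: 12.32
position: [0.487, 0.1701, 0.0299]
ee_rot: [0.05, 0.999, -0.0, -0.001]
ft_force: [-7.0, 1.5, -6.3]
grip_width: 0.229
grasp_force: 59.3
```

To row units: -0.0032 m / 0.6 = -0.0053, -0.003 m / 0.6 = -0.005.

Call:
{"api": "move_arm", "payload": {"plan": [{"delta_pos": [-0.0025, 0, 0], "turn": [0, 0, 0], "fingers": 1}, {"delta_pos": [-0.005, 0, 0], "turn": [0, 0, 0], "fingers": 1}, {"delta_pos": [-0.0053, 0, 0], "turn": [0, 0, 0], "fingers": 1}, {"delta_pos": [-0.0053, 0, 0], "turn": [0, 0, 0], "fingers": 1}, {"delta_pos": [-0.0053, 0, 0], "turn": [0, 0, 0], "fingers": 1}]}}

```text
clock: 12.95
position: [0.4897, 0.1698, 0.0299]
ee_rot: [0.05, 0.999, -0.0, -0.001]
ft_force: [-7.3, 0.2, -3.8]
grip_width: 0.225
grasp_force: 59.7
```

```bash
python3 - <<'E'
from h import *
o=get_obs();print(o["position"],o["ft_force"]); a=np.radians(UY); M=np.array([[np.cos(a),np.sin(a)],[-np.sin(a),np.cos(a)]])
print("tcp unit",M@(o["position"][:2]-U0)*1000, Ro.from_quat(o["ee_rot"]).as_matrix().round(4).tolist(), "unit axis",np.cos(a),np.sin(a))
c=camera("top"); W=cloud(c); z=W[...,2]; Pu=(W[...,:2]-U0)@M.T*1000
m=np.zeros(z.shape,bool); m[190:290,200:310]=1
for n,lo,hi in(("plate",-50,-12),):
    d=m&(z>.054)&(z<.072)&(abs(Pu[...,1])<75)&(Pu[...,0]<hi)&(Pu[...,0]>lo); p=Pu[d]
    print(n,d.sum(),np.percentile(p,[2,50,98],axis=0).round(1).tolist(),cv2.fitLine(p.astype(np.float32),cv2.DIST_HUBER,0,.01,.01).ravel())
s=camera("scene"); cv2.imwrite("pics/s5.png",cv2.resize(s["color"][170:310,170:310,::-1],None,fx=4,fy=4,interpolation=cv2.INTER_CUBIC))
E
```

```text
[0.48971901 0.16984962 0.02986264] [-7.29397244  0.23784983 -3.80948889]
tcp unit [-53.29036058  -0.53655418] [[-0.9951, 0.099, -0.0025], [0.099, 0.9951, -0.0005], [0.0025, -0.0007, -1.0]] unit axis 0.9950728893720281 -0.09914607827243313
plate 55 [[-28.1, -62.7], [-20.0, -56.1], [-13.1, -49.0]] [  0.7236214    0.69019705 -20.671732   -55.887115  ]
```

View pics/s5.png

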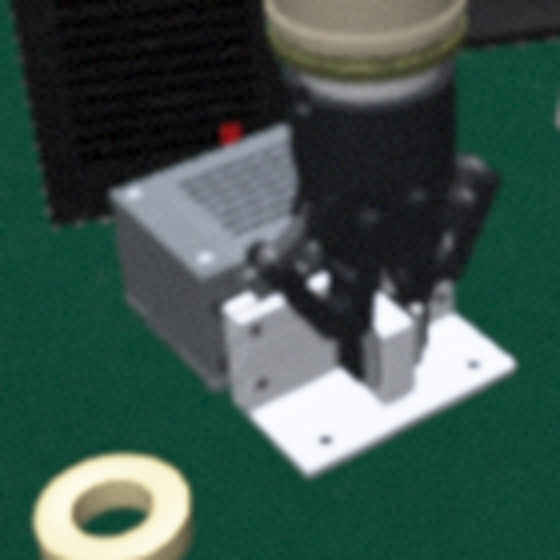

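The crop shows the plate upright and square against the uprights, with its left end at (235,350) beyond the left upright. I settle it, advance slightly and hold.

To row units: -0.0007 m / 0.6 = -0.0012, 0.0006 m / 0.6 = 0.001.

Call:
{"api": "move_arm", "payload": {"plan": [{"delta_pos": [-0.0012, 0, 0.001], "turn": [0, 0, 0], "fingers": 1}, {"delta_pos": [-0.0012, 0, 0.001], "turn": [0, 0, 0], "fingers": 1}, {"delta_pos": [-0.0012, 0, 0.001], "turn": [0, 0, 0], "fingers": 1}, {"delta_pos": [-0.0012, 0, 0.001], "turn": [0, 0, 0], "fingers": 1}, {"delta_pos": [-0.0012, 0, 0.001], "turn": [0, 0, 0], "fingers": 1}]}}

```text
clock: 13.68
position: [0.4907, 0.1698, 0.0297]
ee_rot: [0.05, 0.999, -0.0, -0.001]
ft_force: [-9.4, 0.4, 0.6]
grip_width: 0.226
grasp_force: 60.5
```

```bash
python3 - <<'E'
from h import *
F=[];
for i in range(12):
    camera("top"); o=get_obs(); F.append(o["ft_force"])
print(np.mean(F,0),np.std(F,0),o["position"],o["clock"]); a=np.radians(UY); M=np.array([[np.cos(a),np.sin(a)],[-np.sin(a),np.cos(a)]])
print("tcp unit",M@(o["position"][:2]-U0)*1000)
E
```

```text
[-9.7604715   0.19277511  0.54956404] [0.29693254 0.58111248 0.47092306] [0.49071607 0.1697847  0.02967994] 14.275
tcp unit [-52.29177536  -0.50229774]
```

```bash
python3 -c "
from h import *
print(hand_in())"
```

```text
the job is handed in; nothing more can be done
None
```

I handed the job in at about 14.3 s. The drawer is fully home, and the cover plate stands in place, centred and square. It is still gripped and presses on the uprights with about 10 N (9.8 N at the wrist). The hand-in returned no verdict.

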